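# Load the tube carrier and hold its tensioner arm

### The arm

A 6-joint arm with a two-finger parallel gripper is mounted at the origin on a cart in front of the work surface, level with it; the furniture and walls round the work are solid. World frame = base frame: x ahead of the robot, y to its left, z up, the work surface at z = 0. Lengths are in m, angles in degrees, forces in N, time in s.
With the tool pointing down it reaches from about 0.35 to 0.875 m from the base axis. Payload 4.2 kg.
Tool frame: the origin (TCP) lies on the centre line of the jaws, within the pads' length; the fingertips stand tip_reach ahead of it and the grasp point (between the pads) is the TCP (tip_reach is the distance from the TCP to the fingertips, in m); z points along the fingers, y is the line along which they close (so a half turn about z gives the same grasp; the last joint's range is limited). The gripper opens to 87 mm and grips with 3 to 60 N. Pads are 19 mm wide; open, the fingers measure 117 mm over their backs; the gripper's body (75 mm by 190 mm) begins 51 mm behind the grasp point.
Start: joints at [82.655, 22.042, 0.453, 0, -68.411, -14.817], TCP at [0.236, 0.579, 0.242] pointing down, gripper open.
Joint ranges: [-179.83, 179.83], [-69.29, 118.12], [-61.27, 80.66], [-181.25, 117.63], [-171.15, -9.14], [-177.46, 177.46]. Speed limits (degrees/s): [159.86, 159.86, 180, 180, 180, 180].

### API

Orientations are given as a 3x3 rotation matrix whose columns are the frame's x, y, z axes.
In Python, from station import sense, capture, finish_job, tip_reach gives the robot as it stands.
- The arm moves only by the tool arm_command, never from a script. Its argument "deltas" is a list of rows, each a list of 7 numbers: the turn, a rotation vector about the tool's x, y, z in rad, then the shift along the tool's x, y, z in cm, then the closure, from -1 (fully open) to 1 (shut), so that 0 is half open. In form: [[rx, ry, rz, dx, dy, dz, hand], ...]. A call has 1 to 8 rows; each row is the pose to reach, as a shift and turn from the pose commanded when the call began, along the tool's axes at that moment; what a row does not reach only later rows make up. A row lasts 1/12 s, in which the tool goes at most 41.7 mm and 7.16 degrees, less where a joint would pass 70% of its speed; a pose out of reach is approached as far as the arm can. A call with a gripper value outside its range is refused whole. The fingers move at their own pace and stop on an object; the grip force is fixed at half the most. Time passes only in rows, so rows that repeat a pose let the fingers close. It gives the time, the measured TCP pose, the force, the opening and the grip force at its end, in the units of the state.
- sense(): the state, without advancing time (a new reading comes with each control period).
- capture(name): name is "scene" or "top"; returns a dict with "pixels" (384x512x3 uint8, blue, green, red), "fovy" (degrees; the focal length in pixels is half the picture's height over the tangent of half this angle, whatever the lens; pixels are square), "cx", "cy" (the principal point, pixels), "k1" (the pictures are not rectified: a ray, as slopes to the right and down, at radius r is drawn at 1 + k1 r^2 times it, then the intrinsics apply), "rvec" (rotation vector, rad) and "tvec" (3), from world to camera coordinates, as OpenCV has them. Camera axes: x right, y down, z forward; pixel columns grow to the right and rows downward; lengths in m; the calibration is good to about 2 mm. A picture is of the moment at which its call begins. There is no depth.
- finish_job(): hands the job in; it is judged then, once.
The state is a dict: "time_s": time; "joints": joint angles; "joint_velocities": joint speeds; "effort": joint torques, N m; "tcp_pos": TCP position; "ee_rot": TCP orientation; "wrist_force": force on the tool from outside, world axes, zero at the start; "moment": the same for the moment, N m; "gripper_width": opening from 0.0 (shut) to 1.0 (fully open); "gripper_force": force on a finger pad.
Only numpy, scipy, OpenCV 4.12 (cv2) and the standard library are available. Lean on these libraries where they do the work, as an engineer would, in place of code of your own. Each camera call takes 0.05 s, during which the arm holds its last target. There are 200 camera calls.

### The job

Load the tube carrier: stand one of the two tubes from the rack in pocket 1 (one dot) and let go of it, then the other in pocket 2 (two dots), each fully down; pocket 3 already has its tube, which stays in. Then push the sprung tensioner arm back by its paddle past the ratchet click and finish while holding it compressed there, so that a colleague can fit the lock pin; leave the other things on the bench undisturbed.

Things in the scene. Friction and masses are not known exactly. Their poses are not given: they have to be found in the camera images.
- carrier: Tube carrier, bolted down: 96 x 190 x 8 mm plate, tall equipment close behind its right end, grey block with 3 pockets in a row along its y, sprung arm. Origin on the worktop under pocket 2; x away from the robot, y from the arm's pivot to its paddle end. Block: x -15 to 31, y -61 to 61 mm, top 44 mm above the worktop; dark raised dots on its far margin number the pockets.
- pocket1 (a point): Centre of the floor of pocket 1 (one dot, next to the arm's paddle end): 8 mm above the worktop. Pocket: round, 17.5 mm wide, 36 mm deep (mouth at 44 mm, with a 2 mm chamfer). Pockets are 38 mm apart.
- pocket2 (a point): Centre of the floor of pocket 2 (two dots, the middle one); same size as pocket 1
- pocket3 (a point): Centre of the floor of pocket 3 (three dots, next to the arm's pivot); same size; it already holds a tube
- tube_a: Capped sample tube standing in the rack: 87 mm tall, barrel 13 mm wide up to 64 mm, cap 16.4 mm wide from 64 to 86 mm; about 12 g. Origin at the centre of its lower end, z along the tube to the cap. It has a little play in its hole. Either rack tube may go into either pocket.
- tube_b: The other, identical capped tube standing in the rack, about 62 mm from the first
- tube_c: Identical capped tube already in pocket 3; it stays there
- rack: Grey tube rack left of the carrier, fixed, 234 (its x) x 110 (its y) x 55 mm; origin at the centre of its underside. 16 mm holes with their floor 10 mm above the worktop: caps of the tubes in it span 74 to 96 mm above the worktop. 
- tensioner (a joint): Angle of the sprung arm, rad: 0 = at rest, swung out to the robot; grows (clockwise from above) as it is pushed back to the tubes. Ratchet click at 0.48, end stop at 0.54, where the arm lies along the carrier's y. It pushes back with about 3 N at the paddle at rest, 6 to 8 N at the click. Let go past the click, it springs back until the pawl catches its tooth, at about 0.38.
- pawl: Pawl of the ratchet: loose steel pin, 8 mm wide, 40 mm long, with a 14 x 8 mm head, upright in a bored guide beside the pivot; origin at its foot, 54 mm above the worktop when down. A tooth on the arm lifts it 5 mm; it drops behind the tooth: the click.
- tensioner_pivot (a point): The arm's upright pivot axis, fixed on the carrier at x -20, y -78 mm of its frame, 56 mm above the worktop, mid-height of the arm's bar (13 mm wide, 11 mm high, 176 mm long; its three rubber rollers, 18 mm across, reach 70 mm above the worktop)
- tensioner_push (a point): Push point: centre of the robot-side face of the upright steel paddle at the arm's free end, 163 mm along the arm from the pivot, 5 mm before its centre line, 85 mm above the worktop. Paddle: 40 mm wide along the arm, 10 mm thick, from 54 to 106 mm up. Push square to the arm: at joint q, the carrier's x turned (0.54 - q) anticlockwise from above.
- small_bottle: White reagent bottle with screw cap, 38 mm across, 70 mm tall, standing to the right of the carrier; loose; origin at the centre of its underside
- canister: Round test-strip canister, 41 mm across, 100 mm tall, standing at the front, well to the right; loose; origin at the centre of its underside
- cup: Sample cup with screw lid, 52 mm across, 68 mm tall, standing behind the carrier; loose; origin at the centre of its underside
- cup2: Second sample cup, 52 mm across, 68 mm tall, behind the carrier; loose; origin at the centre of its underside
- dish: Small closed dish, 52 mm across, 15 mm high, right of the carrier; loose; origin at the centre of its underside

How it is judged:
By the outcome, as a careful person would: the job done as asked, in the order asked, and still so for the second after the job is handed in, while the arm keeps its last pose, push and grip.
It also fails if it takes over 64 s, if anything falls off the work surface, if the arm or the gripper's body presses on something with over 40 N, if the wrist force passes 120 N, or if a joint passes its speed limit or range.

## Working session

There is one attempt and no reset: what is moved stays moved. The work goes in short steps, Python scripts to look and compute and a tool call to move; the robot and the scene stay as the last step left them, time stands still between calls to the robot, and variables do not carry over. Pictures are saved under pics/ and viewed, at most 12 in all, crops included, and the job is handed in when it is done.

Besides the shell and the picture viewer there is one more tool, called after "Emit:" by a JSON object that holds its "method" and its "body". arm_command: Moves the arm, as the interface text tells. Its arguments: {"type":"object","properties":{"deltas":{"type":"array"}},"required":["deltas"]}

```bash
mkdir -p pics; ls; cat > h.py <<'E'
import numpy as np, cv2
from station import sense, capture, finish_job, tip_reach
def cam(c):
    f=192/np.tan(np.radians(c["fovy"])/2); R,_=cv2.Rodrigues(np.array(c["rvec"],float)); return f,R,np.array(c["tvec"],float).ravel()
def proj(c,P):
    f,R,t=cam(c); q=np.atleast_2d(P)@R.T+t; s=q[:,:2]/q[:,2:]; r2=(s**2).sum(1,keepdims=True)
    return s*(1+c["k1"]*r2)*f+[c["cx"],c["cy"]]
def at_z(c,uv,z):
    f,R,t=cam(c); d=(np.atleast_2d(uv)-[c["cx"],c["cy"]])/f; s=d.copy()
    for _ in range(30): s=d/(1+c["k1"]*(s**2).sum(1,keepdims=True))
    r=np.c_[s,np.ones(len(s))]@R; o=-R.T@t
    return o+r*((z-o[2])/r[:,2])[:,None]
E
python3 - <<'E'
from h import *
import pickle
for n in("scene","top"):
    c=capture(n); cv2.imwrite(f"pics/{n}0.png",cv2.resize(c["pixels"],(800,600),interpolation=cv2.INTER_CUBIC)); pickle.dump(c,open(n+"0.pkl","wb")); f,R,t=cam(c); print(n,f,-R.T@t,R[2],c["k1"],c["cx"],c["cy"])
s=sense(); print(tip_reach,s)
E
```

```text
pics
scene 392.63561877226084 [-0.22153272 -0.41136414  0.81616791] [ 0.66934738  0.41261014 -0.61784056] -0.00891490236333889 258.37794442524256 187.8193476118467
top 456.3463639109716 [0.49622013 0.07987775 1.44518317] [ 6.17042608e-02 -1.23123038e-04 -9.98094469e-01] -0.029486213064209926 268.954888424061 193.76141077740695
0.019 {'time_s': 0.1, 'joints': array([ 8.26547815e+01,  2.20875055e+01,  3.87640825e-01, -2.09085027e-02,
       -6.84108469e+01, -1.48199430e+01]), 'joint_velocities': array([-0.00988216, -0.07555076,  0.25060291,  0.03080612,  0.01923505,
       -0.00837833]), 'effort': array([-3.60195645e-04, -3.91689920e+01,  1.87936985e+01,  4.23194245e+00,
        1.34946476e-02, -7.25040832e-05]), 'tcp_pos': array([0.23557931, 0.57837445, 0.24056847]), 'ee_rot': array([[ 9.26049417e-01, -3.77401825e-01, -5.83571013e-04],
       [-3.77402240e-01, -9.26047537e-01, -1.87301941e-03],
       [ 1.66466446e-04,  1.95474954e-03, -9.99998076e-01]]), 'wrist_force': array([-0.68670148,  0.66458398,  0.19688728]), 'moment': array([ 0.04482603,  0.02396627, -0.02787337]), 'gripper_force': 0.0, 'gripper_width': 0.9995780581552882}
```

View pics/scene0.png

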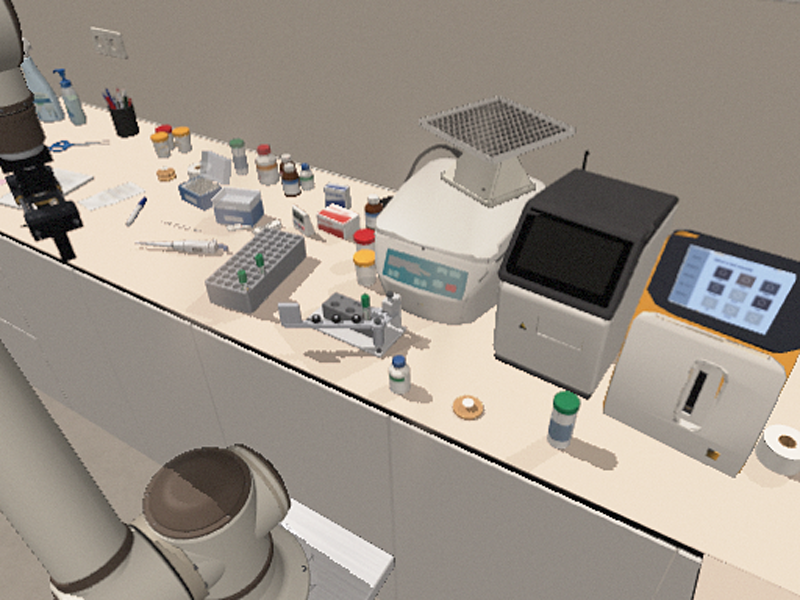

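View pics/top0.png

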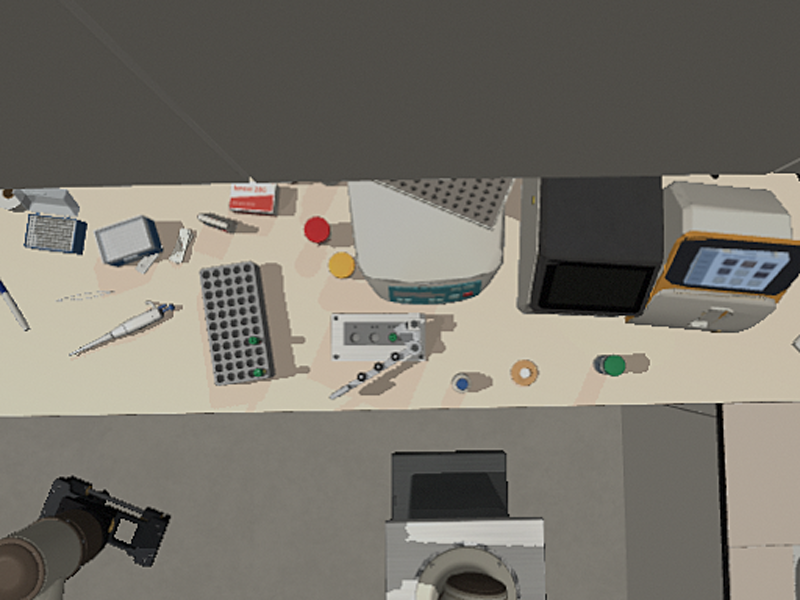

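The scene view shows rack with green tube caps at (242,277) and (259,261), with the carrier at (350,320). The top view (800×600) shows caps at (253,341) and (257,372). The carrier is at about (378,337), its paddle end to the left, at (340,395). Next I'll zoom in.

```bash
python3 - <<'E'
from h import *
import pickle
for n,(a,b,x,y) in dict(top=(126,196,282,266),scene=(125,145,275,255)).items():
    c=pickle.load(open(n+"0.pkl","rb")); p=c["pixels"]
    cv2.imwrite(f"pics/{n}1.png",cv2.resize(p[b:y,a:x],None,fx=5,fy=5,interpolation=cv2.INTER_CUBIC))
    h=cv2.cvtColor(p,cv2.COLOR_BGR2HSV); m=cv2.inRange(h,(45,90,30),(80,255,255)); k,_,st,ce=cv2.connectedComponentsWithStats(m)
    for i in range(1,k):
        if st[i,4]>8: print(n,st[i],ce[i],at_z(c,ce[i],.096 if n=="top" else .085)[0])
E
```

```text
top [249 213   5   6  19] [251.10526316 215.42105263] [0.51653866 0.13364064 0.096     ]
top [159 216   7   4  24] [162.  217.5] [0.51528511 0.39739991 0.096     ]
top [386 228  14  13 142] [392.71830986 233.5915493 ] [ 0.45489388 -0.2834019   0.096     ]
top [162 236   7   5  28] [164.89285714 238.03571429] [0.45459908 0.38916743 0.096     ]
scene [163 162   6   9  35] [165.65714286 166.25714286] [0.5164654  0.39721835 0.085     ]
scene [153 173   5   8  25] [154.92 176.56] [0.45638369 0.3884516  0.085     ]
scene [231 189   5   8  32] [233.375  192.3125] [0.51475746 0.13014216 0.085     ]
scene [354 250  17  16 201] [362.00497512 257.45771144] [ 0.46137977 -0.28517087  0.085     ]
```

View pics/top1.png

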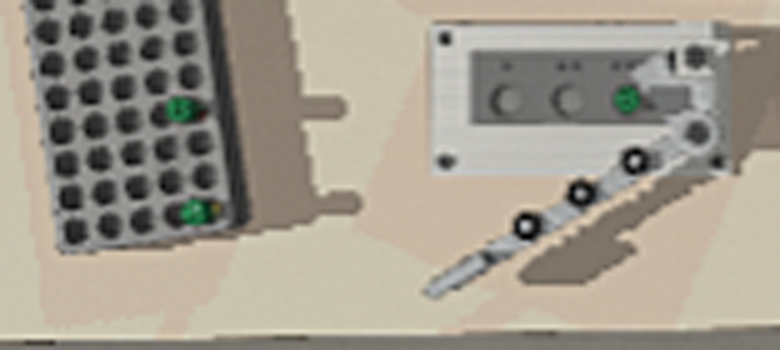

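View pics/scene1.png

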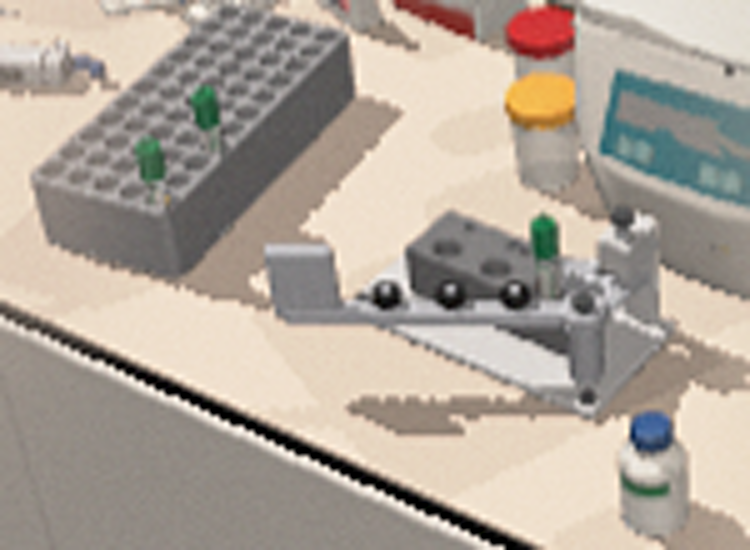

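Crop views: in the top crop, the pocket mouths are at (507,100) and (569,100), with cap c at (627,100). Block corners are (471,52)/(471,124), the paddle spans (428,293)–(490,258) and the pivot is (697,133). The scene crop agrees: pockets at (447,246) and (494,266), pivot at right and paddle at left.

```bash
python3 - <<'E'
from h import *
import pickle
np.set_printoptions(precision=4,suppress=True)
T=pickle.load(open("top0.pkl","rb"));S=pickle.load(open("scene0.pkl","rb"))
ct=lambda p:(np.array(p)+.5)/5-.5+[126,196]; cs=lambda p:(np.array(p)+.5)/5-.5+[125,145]
# (carrier coords, crop px)
top=[((0,.038,.044),(507,100)),((0,0,.044),(569,100)),((0,-.038,.084),(625,100)),((.031,.061,.044),(471,52)),((-.015,.061,.044),(471,124)),((-.02,-.078,.07),(697,133))]
sc=[((0,.038,.044),(447,246)),((0,0,.044),(494,266)),((0,-.038,.084),(545,237)),((.031,.061,.044),(457,212)),((-.015,.061,.044),(409,247))]
from scipy.optimize import least_squares
def W(P,v): c,s=np.cos(v[2]),np.sin(v[2]); P=np.array(P); return np.c_[v[0]+c*P[:,0]-s*P[:,1],v[1]+s*P[:,0]+c*P[:,1],P[:,2]]
def res(v,sets):
    return np.concatenate([(proj(C,W([a for a,_ in L],v))-np.array([g(p) for _,p in L])).ravel() for C,L,g in sets])
for sets in([(T,top,ct)],[(S,sc,cs)],[(T,top,ct),(S,sc,cs)]):
    r=least_squares(res,[.51,.17,0],args=(sets,),loss="soft_l1"); print(r.x,r.fun.round(1))
v=r.x; print("pockets",W([(0,.038,0),(0,0,0),(0,-.038,0)],v))
# paddle top ends, z=.106 -> carrier
print("paddle",at_z(T,[ct((428,293)),ct((490,258))],.106))
for n,u,w in(("t1",(162,217.5),(165.66,166.26)),("t2",(164.9,238.04),(154.92,176.56)),("c",(251.1,215.4),(233.4,192.3))):
    print(n,at_z(T,u,.0855),at_z(S,w,.085), proj(T,[.5,.17,.044]) if 0 else "")
r=at_z(T,[ct((245,222)),ct((60,252)),ct((204,0))],.055);print("rack",r)
print("balance",at_z(T,np.array([[365,285],[430,303],[390,290]])/1.5625,.1))
E
```

```text
[ 0.5171  0.1715 -0.017 ] [ 0.   0.1  0.   0.1  0.7 -0.1 -0.2 -0.4 -0.3  0.2 -0.2 -0. ]
[ 0.5179  0.1689 -0.0617] [ 0.7  0.1  0.8  0.4 -0.3  0.3 -0.7 -0.7 -0.4 -0.2]
[ 0.5177  0.1707 -0.0272] [ 0.3 -0.2  0.3 -0.1  1.  -0.2  0.2 -0.7 -0.  -0.2  0.   0.1 -0.1  0.1
  0.3  0.2 -0.6 -0.  -1.8 -0.6 -1.2  0.1]
pockets [[0.5187 0.2086 0.    ]
 [0.5177 0.1707 0.    ]
 [0.5166 0.1327 0.    ]]
paddle [[0.4055 0.2516 0.106 ]
 [0.4251 0.2151 0.106 ]]
t1 [[0.5154 0.3999 0.0855]] [[0.5165 0.3972 0.085 ]] 
t2 [[0.4543 0.3916 0.0855]] [[0.4564 0.3885 0.085 ]] 
c [[0.5168 0.1341 0.0855]] [[0.5148 0.1301 0.085 ]] 
rack [[0.4469 0.369  0.055 ]
 [0.4307 0.482  0.055 ]
 [0.5825 0.3932 0.055 ]]
balance [[0.615  0.1837 0.1   ]
 [0.5786 0.0613 0.1   ]
 [0.6046 0.1365 0.1   ]]
```

Emit:
{"method": "arm_command", "body": {"deltas": [[0, 0, -0.387, 27.4, 9.2, 4, 0], [0, 0, -0.387, 27.4, 9.2, 4, 0], [0, 0, -0.387, 27.4, 9.2, 4, 0], [0, 0, -0.387, 27.4, 9.2, 4, 0], [0, 0, -0.387, 27.4, 9.2, 4, 0], [0, 0, -0.387, 27.4, 9.2, 4, 0], [0, 0, -0.387, 27.4, 9.2, 4, 0], [0, 0, -0.387, 27.4, 9.2, 4, 0]]}}

```text
time_s: 0.77
tcp_pos: [0.4579, 0.3852, 0.1996]
ee_rot: [[1.0, -0.007, -0.002], [-0.007, -1.0, -0.004], [-0.002, 0.004, -1.0]]
wrist_force: [-0.6, -0.1, -0.3]
gripper_width: 0.525
gripper_force: 0.0
```

Emit:
{"method": "arm_command", "body": {"deltas": [[0, 0, 0, 0, 0, 0, 0], [0, 0, 0, 0, 0, 0, 0], [0, 0, 0, 0, 0, 0, 0]]}}

```text
time_s: 1.02
tcp_pos: [0.4542, 0.391, 0.2016]
ee_rot: [[1.0, 0.001, -0.0], [0.001, -1.0, 0.0], [-0.0, -0.0, -1.0]]
wrist_force: [0.0, -0.2, -0.4]
gripper_width: 0.502
gripper_force: 0.0
```

```bash
cat > g.py <<'E'
from h import *
def caps(box):
    out={}
    for n in("top","scene"):
        c=capture(n); h=cv2.cvtColor(c["pixels"],cv2.COLOR_BGR2HSV); m=cv2.inRange(h,(45,90,30),(80,255,255)); k,_,st,ce=cv2.connectedComponentsWithStats(m)
        out[n]=c
        for i in range(1,k):
            w=at_z(c,ce[i],.085)[0]
            if st[i,4]>5 and .4<w[0]<.7 and 0<w[1]<.6: print(n,st[i],ce[i].round(1),w.round(4))
    return out
E
python3 - <<'E'
from g import *
o=caps(0); s=sense(); print(s["tcp_pos"],s["joint_velocities"].round(2))
a=o["scene"]["pixels"][110:230,110:260]; b=o["top"]["pixels"][180:270,120:270]
cv2.imwrite("pics/p2.png",np.vstack([cv2.resize(a,(450,360)),cv2.resize(b,(450,270))])[:600])
E
```

```text
top [249 213   5   6  19] [251.1 215.4] [0.5167 0.1341 0.085 ]
top [159 216   7   4  24] [162.  217.5] [0.5154 0.4    0.085 ]
scene [163 162   6   9  36] [165.7 166.2] [0.5166 0.3971 0.085 ]
scene [153 173   5   8  23] [155.2 176.5] [0.4572 0.3879 0.085 ]
scene [231 189   5   8  32] [233.4 192.3] [0.5148 0.1301 0.085 ]
[0.45386835 0.3913698  0.20177381] [ 0.03 -0.02 -0.05  0.03  0.15  0.01]
```

View pics/p2.png

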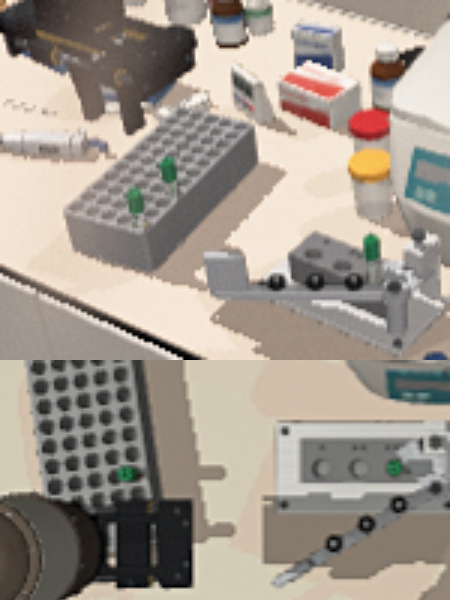

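The scene view shows the open fingers above and left of the near tube. The top view shows the far cap still visible, so the jaws are over the near tube.

Emit:
{"method": "arm_command", "body": {"deltas": [[0, 0, 0, 0.2, 0.1, 3, 0], [0, 0, 0, 0.2, 0.1, 6, 0], [0, 0, 0, 0.2, 0.1, 8, 0], [0, 0, 0, 0.2, 0.1, 10, 0], [0, 0, 0, 0.2, 0.1, 11.9, 0], [0, 0, 0, 0.2, 0.1, 11.9, 0], [0, 0, 0, 0.2, 0.1, 11.9, 0]]}}

```text
time_s: 1.7
tcp_pos: [0.456, 0.3898, 0.0821]
ee_rot: [[1.0, 0.002, -0.001], [0.002, -1.0, -0.002], [-0.001, 0.002, -1.0]]
wrist_force: [0.6, 0.8, -0.3]
gripper_width: 0.497
gripper_force: 0.0
```

```bash
python3 - <<'E'
from g import *
o=caps(0); s=sense(); print(s["tcp_pos"],s["wrist_force"])
a=o["scene"]["pixels"][135:215,120:220]
cv2.imwrite("pics/p3.png",cv2.resize(a,(700,560),interpolation=cv2.INTER_CUBIC))
E
```

```text
top [249 213   5   6  19] [251.1 215.4] [0.5167 0.1341 0.085 ]
top [159 216   7   4  24] [162.  217.5] [0.5154 0.4    0.085 ]
top [167 237   3   3   7] [167.7 238. ] [0.4542 0.3833 0.085 ]
scene [153 174   5   7  24] [155.  177.3] [0.4535 0.3853 0.085 ]
scene [231 189   5   8  32] [233.4 192.3] [0.5148 0.1301 0.085 ]
[0.45707714 0.39063017 0.08403193] [ 0.42401358 -0.03165814 -0.09083848]
```

View pics/p3.png

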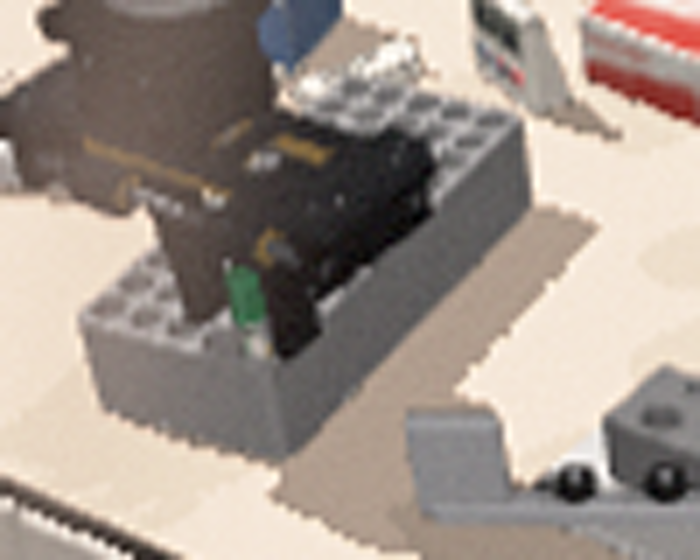

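The picture shows the near cap, at (243,292), between the two fingers with its axis roughly centred. I'll close now and check the body's orientation by projection.

Emit:
{"method": "arm_command", "body": {"deltas": [[0, 0, 0, 0, 0, 0, 0.5], [0, 0, 0, 0, 0, 0, 1], [0, 0, 0, 0, 0, 0, 1], [0, 0, 0, 0, 0, 0, 1], [0, 0, 0, 0, 0, 0, 1]]}}

```text
time_s: 2.22
tcp_pos: [0.4569, 0.3893, 0.083]
ee_rot: [[1.0, 0.0, 0.0], [0.0, -1.0, 0.001], [0.0, -0.001, -1.0]]
wrist_force: [-0.3, 0.4, 0.1]
gripper_width: 0.204
gripper_force: 0.0
```

```bash
python3 - <<'E'
from g import *
o=caps(0); s=sense(); print(s["tcp_pos"],s["wrist_force"],s["gripper_width"]*87,s["gripper_force"])
for a,b in((.0375,.095),(.095,.0375)):
    P=[(.456+i*a,.390+j*b,.135) for i,j in((-1,-1),(-1,1),(1,1),(1,-1))]
    print("scene3 px",((proj(o["scene"],P)-[120,135])*7).round())
E
```

```text
top [249 213   5   6  19] [251.1 215.4] [0.5167 0.1341 0.085 ]
top [159 216   7   4  24] [162.  217.5] [0.5154 0.4    0.085 ]
scene [231 189   5   8  32] [233.4 192.3] [0.5148 0.1301 0.085 ]
[0.45697311 0.3892693  0.08285985] [ 0.13254085 -1.42434747  1.03531013] 14.785599388376584 29.99950435012579
scene3 px [[328. 308.]
 [  3. 180.]
 [125. 100.]
 [444. 218.]]
scene3 px [[128. 339.]
 [ -2. 285.]
 [303.  76.]
 [428. 119.]]
```

Emit:
{"method": "arm_command", "body": {"deltas": [[0, 0, 0, 0, 0, -1, 1], [0, 0, 0, 0, 0, -3, 1], [0, 0, 0, 0, 0, -5, 1], [0, 0, 0, 0, 0, -7, 1], [0, 0, 0, 0, 0, -9, 1], [0, 0, 0, 2, 4, -9, 1], [0, 0, 0, 4, 7, -9, 1], [0, 0, 0, 6.2, 10, -9, 1]]}}

```text
time_s: 2.98
tcp_pos: [0.5189, 0.2884, 0.174]
ee_rot: [[1.0, 0.002, 0.001], [0.002, -1.0, 0.001], [0.001, -0.001, -1.0]]
wrist_force: [1.5, 0.3, -0.1]
gripper_width: 0.174
gripper_force: 30.0
```

Emit:
{"method": "arm_command", "body": {"deltas": [[0, 0, 0, 0, 3, 0, 1], [0, 0, 0, 0, 6, 0, 1], [0, 0, 0, 0, 8.1, 0, 1], [0, 0, 0, 0, 8.1, 2, 1], [0, 0, 0, 0, 8.1, 2, 1], [0, 0, 0, 0, 8.1, 2, 1], [0, 0, 0, 0, 8.1, 2, 1]]}}

```text
time_s: 3.57
tcp_pos: [0.5193, 0.2089, 0.1534]
ee_rot: [[1.0, 0.001, 0.001], [0.001, -1.0, 0.0], [0.001, -0.0, -1.0]]
wrist_force: [-1.0, 0.5, -0.3]
gripper_width: 0.174
gripper_force: 30.0
```

```bash
python3 - <<'E'
from g import *
o=caps(0); s=sense(); print(s["tcp_pos"],s["wrist_force"],s["gripper_width"]*87,s["gripper_force"])
a=o["scene"]["pixels"][130:230,170:270]; b=o["top"]["pixels"][180:270,185:285]
cv2.imwrite("pics/p4.png",np.hstack([cv2.resize(a,(400,400),interpolation=cv2.INTER_CUBIC),cv2.resize(b,(400,360),interpolation=cv2.INTER_CUBIC)[:,:] if 0 else cv2.resize(np.vstack([b,b[:10]]),(400,400),interpolation=cv2.INTER_CUBIC)]))
E
```

```text
top [159 216   7   4  24] [162.  217.5] [0.5154 0.4    0.085 ]
scene [208 160   4  10  31] [209.5 164.5] [0.5962 0.279  0.085 ]
scene [163 162   6   9  35] [165.7 166.3] [0.5165 0.3972 0.085 ]
scene [232 189   4   8  32] [233.5 192.5] [0.5142 0.1293 0.085 ]
[0.51928909 0.2092512  0.15345513] [-0.72542254  0.31918314 -0.17104455] 15.03365400409604 30.001089675351977
```

View pics/p4.png

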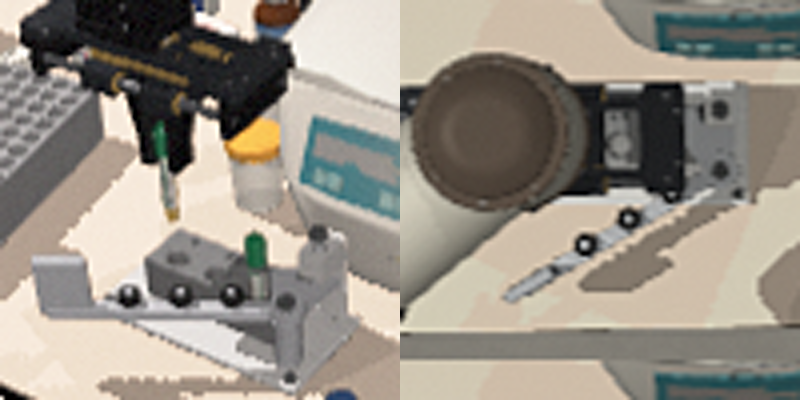

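The scene crop shows the held tube hanging with a tilt: cap at (160,135), lower end at (173,219). I'll work out offset and tilt by cutting the rays with the jaw plane y = 0.209.

```bash
python3 - <<'E'
from g import *
np.set_printoptions(precision=4,suppress=True)
c=capture("scene"); t=sense()["tcp_pos"]; f,R,T=cam(c); o=-R.T@T
def aty(uv,y):
    a=at_z(c,uv,0)[0]; return o+(a-o)*(y-o[1])/(a[1]-o[1])
for uv in((209.5,164.5),(209.5,160),(213.2,184.7)): print(uv,aty(uv,.2085))
p=proj(c,[t+[0,0,.013],t,t-[0,0,.019],t-[0,0,.074],t+[-.005,0,.013],t-[.005,0,.074]]); print(p)
P=c["pixels"]; h=cv2.cvtColor(P,cv2.COLOR_BGR2HSV)
for v in range(158,188): print(v,[tuple(map(int,h[v,u])) for u in range(206,218)] if v%3==0 else "",end="\n" if v%3==0 else "")
cv2.imwrite("pics/p5.png",cv2.resize(P[150:200,190:235],None,fx=12,fy=12,interpolation=cv2.INTER_CUBIC))
E
```

```text
(209.5, 164.5) [0.5127 0.2085 0.1596]
(209.5, 160) [0.5149 0.2085 0.1742]
(213.2, 184.7) [0.5197 0.2085 0.0799]
[[210.418  161.456 ]
 [210.8073 165.0927]
 [211.3668 170.3185]
 [212.9259 184.8738]
 [209.3982 162.292 ]
 [211.9586 185.7376]]
158 159 [(165, 18, 29), (169, 78, 26), (150, 38, 34), (160, 67, 23), (143, 38, 27), (160, 55, 28), (120, 69, 26), (110, 64, 24), (158, 34, 30), (93, 196, 13), (75, 68, 15), (30, 28, 18)]
160 161 162 [(135, 43, 24), (70, 29, 26), (73, 139, 66), (74, 148, 102), (74, 91, 135), (141, 89, 20), (135, 46, 11), (165, 68, 15), (15, 26, 20), (130, 96, 24), (0, 255, 4), (13, 63, 65)]
163 164 165 [(90, 18, 28), (68, 43, 24), (73, 128, 50), (73, 157, 96), (75, 140, 104), (75, 144, 55), (160, 33, 23), (165, 146, 14), (135, 41, 25), (25, 90, 17), (111, 149, 12), (19, 60, 72)]
166 167 168 [(170, 61, 25), (120, 16, 32), (76, 90, 31), (75, 171, 91), (75, 149, 106), (75, 180, 71), (165, 22, 23), (10, 219, 7), (120, 14, 18), (120, 255, 1), (0, 0, 0), (13, 56, 41)]
169 170 171 [(15, 45, 236), (15, 52, 181), (13, 47, 189), (15, 46, 206), (45, 21, 122), (26, 21, 168), (84
[... 353 characters left out ...]
, 41, 170), (63, 19, 121), (11, 21, 167), (16, 22, 177), (15, 55, 229), (16, 26, 250), (16, 29, 246), (16, 27, 247)]
178 179 180 [(16, 28, 246), (16, 28, 246), (16, 28, 247), (16, 30, 249), (20, 42, 208), (47, 14, 124), (5, 13, 119), (15, 26, 159), (16, 56, 217), (15, 26, 251), (16, 27, 247), (17, 27, 246)]
181 182 183 [(15, 29, 247), (16, 28, 246), (16, 27, 248), (16, 27, 248), (17, 30, 248), (18, 92, 206), (20, 155, 151), (20, 151, 155), (18, 96, 172), (16, 33, 245), (15, 37, 241), (16, 34, 240)]
184 185 186 [(17, 28, 246), (16, 27, 245), (16, 27, 247), (16, 28, 246), (17, 34, 240), (18, 34, 240), (18, 41, 236), (17, 40, 241), (15, 37, 244), (16, 41, 235), (18, 37, 243), (15, 34, 242)]
187
```

View pics/p5.png

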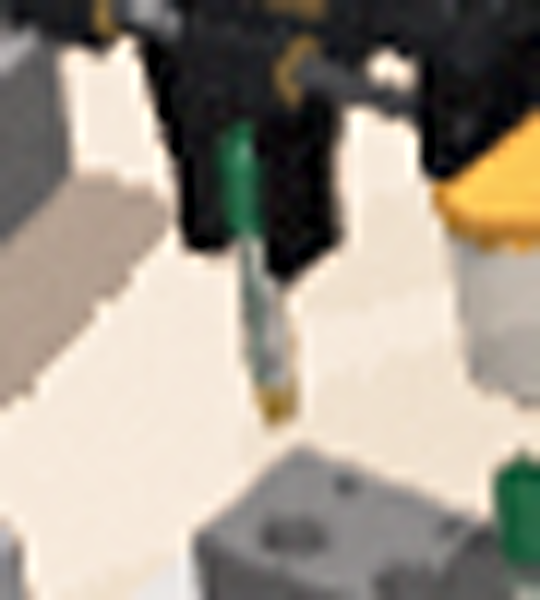

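The tube hangs vertical: the lean is perspective, with the expected axis running (210.4,161)→(212.9,185). Its extension meets the pocket 1 mouth at native (214.1,194.1) to within about 1 mm. I'll lower it in.

Emit:
{"method": "arm_command", "body": {"deltas": [[0, 0, 0, 0, 0.05, 1.5, 1], [0, 0, 0, 0, 0.05, 3, 1], [0, 0, 0, 0, 0.05, 3.5, 1], [0, 0, 0, 0, 0.05, 4, 1], [0, 0, 0, 0, 0.05, 4.5, 1], [0, 0, 0, 0, 0.05, 5, 1], [0, 0, 0, 0, 0.05, 5, 1]]}}

```text
time_s: 4.3
tcp_pos: [0.5185, 0.2077, 0.1019]
ee_rot: [[1.0, 0.0, -0.001], [0.0, -1.0, -0.001], [-0.001, 0.001, -1.0]]
wrist_force: [-0.3, 0.2, -0.9]
gripper_width: 0.173
gripper_force: 30.0
```

Emit:
{"method": "arm_command", "body": {"deltas": [[0, 0, 0, 0, 0, 0.6, 1], [0, 0, 0, 0, 0, 1.2, 1], [0, 0, 0, 0, 0, 1.7, 1], [0, 0, 0, 0, 0, 2.0, 1], [0, 0, 0, 0, 0, 2.1, 1], [0, 0, 0, 0, 0, 2.1, 1]]}}

```text
time_s: 4.8
tcp_pos: [0.5189, 0.2077, 0.0813]
ee_rot: [[1.0, 0.0, -0.0], [0.0, -1.0, -0.0], [-0.0, 0.0, -1.0]]
wrist_force: [-0.8, 0.9, -0.3]
gripper_width: 0.173
gripper_force: 30.0
```

Emit:
{"method": "arm_command", "body": {"deltas": [[0, 0, 0, 0, 0, 0.1, 1], [0, 0, 0, 0, 0, 0.15, 1], [0, 0, 0, 0, 0, 0.15, 0.3], [0, 0, 0, 0, 0, 0.15, 0.2], [0, 0, 0, 0, 0, 0.15, 0.2], [0, 0, 0, 0, 0, 0.15, 0.2]]}}

```text
time_s: 5.3
tcp_pos: [0.5186, 0.2077, 0.0798]
ee_rot: [[1.0, 0.0, -0.0], [0.0, -1.0, -0.0], [-0.0, 0.0, -1.0]]
wrist_force: [-1.0, -0.0, -0.3]
gripper_width: 0.36
gripper_force: 0.0
```

Emit:
{"method": "arm_command", "body": {"deltas": [[0, 0, 0, 0, 0, -1, 0.2], [0, 0, 0, 0, 0, -3, 0.2], [0, 0, 0, 0, 0, -5, 0.2], [0, 0, 0, 0, 0, -8, 0.2], [0, 0, 0, 0, -3, -11, 0.2], [0, 0, 0, 0, -7, -11, 0.2], [0, 0, 0, 0, -11, -11, 0.1], [0, 0, 0, 0, -15, -11, 0]]}}

```text
time_s: 5.97
tcp_pos: [0.5188, 0.3593, 0.1921]
ee_rot: [[1.0, -0.001, 0.002], [-0.001, -1.0, 0.002], [0.002, -0.002, -1.0]]
wrist_force: [0.5, -0.1, 0.2]
gripper_width: 0.458
gripper_force: 0.0
```

```bash
python3 - <<'E'
from g import *
o=caps(0); s=sense(); print(s["tcp_pos"])
E
```

```text
top [249 213   5   6  19] [251.1 215.4] [0.5169 0.1342 0.085 ]
top [223 214   6   5  23] [225.7 215.9] [0.5167 0.2099 0.085 ]
scene [163 162   6   9  35] [165.7 166.3] [0.5165 0.3972 0.085 ]
scene [211 181   5   8  34] [213.  184.6] [0.5145 0.2049 0.085 ]
scene [232 189   4   8  31] [233.5 192.6] [0.5137 0.1291 0.085 ]
[0.51871191 0.36289935 0.19038864]
```

Tube 1 stands at the same height as tube c, 76 mm from it, so it's seated. Now the second tube.

Emit:
{"method": "arm_command", "body": {"deltas": [[0, 0, 0, -0.15, -3, 0, 0], [0, 0, 0, -0.15, -4, 0, 0], [0, 0, 0, -0.15, -4, 1, 0], [0, 0, 0, -0.15, -4, 3.5, 0], [0, 0, 0, -0.15, -4, 6, 0], [0, 0, 0, -0.15, -4, 8.5, 0], [0, 0, 0, -0.15, -4, 10, 0], [0, 0, 0, -0.15, -4, 10.75, 0]]}}

```text
time_s: 6.73
tcp_pos: [0.516, 0.3948, 0.0792]
ee_rot: [[1.0, -0.001, -0.005], [-0.001, -1.0, -0.005], [-0.005, 0.005, -1.0]]
wrist_force: [-0.3, -0.8, 0.2]
gripper_width: 0.499
gripper_force: 0.0
```

Emit:
{"method": "arm_command", "body": {"deltas": [[0, 0, 0, 0, 0, 0, 0], [0, 0, 0, 0, 0, 0, 0.5], [0, 0, 0, 0, 0, 0, 1], [0, 0, 0, 0, 0, 0, 1], [0, 0, 0, 0, 0, 0, 1], [0, 0, 0, 0, 0, 0, 1], [0, 0, 0, 0, 0, 0, 1]]}}

```text
time_s: 7.32
tcp_pos: [0.5175, 0.3981, 0.0834]
ee_rot: [[1.0, 0.0, 0.001], [0.0, -1.0, 0.001], [0.001, -0.001, -1.0]]
wrist_force: [0.9, -0.7, 2.5]
gripper_width: 0.174
gripper_force: 30.0
```

Emit:
{"method": "arm_command", "body": {"deltas": [[0, 0, 0, 0, 0, -1, 1], [0, 0, 0, 0, 0, -3, 1], [0, 0, 0, 0, 0, -5.5, 1], [0, 0, 0, 0, 0, -8.5, 1], [0, 0, 0, 0, 0, -12, 1], [0, 0, 0, 0, 3, -12, 1], [0, 0, 0, 0, 6.5, -12, 1], [0, 0, 0, 0, 10, -12, 1]]}}

```text
time_s: 7.98
tcp_pos: [0.5171, 0.2974, 0.204]
ee_rot: [[1.0, 0.002, 0.001], [0.002, -1.0, 0.002], [0.001, -0.002, -1.0]]
wrist_force: [0.5, -0.7, -0.3]
gripper_width: 0.175
gripper_force: 30.0
```

Emit:
{"method": "arm_command", "body": {"deltas": [[0, 0, 0, 0.1, 3.5, 0, 1], [0, 0, 0, 0.1, 7, 0, 1], [0, 0, 0, 0.1, 10, 0, 1], [0, 0, 0, 0.1, 12, 0, 1], [0, 0, 0, 0.1, 12.8, 0, 1], [0, 0, 0, 0.1, 12.8, 0, 1], [0, 0, 0, 0.1, 12.8, 0, 1]]}}

```text
time_s: 8.57
tcp_pos: [0.5187, 0.1701, 0.2032]
ee_rot: [[1.0, -0.0, 0.001], [-0.0, -1.0, 0.001], [0.001, -0.001, -1.0]]
wrist_force: [1.0, 0.3, -0.7]
gripper_width: 0.172
gripper_force: 30.0
```

```bash
python3 - <<'E'
from g import *
o=caps(0); t=sense()["tcp_pos"]; print(t,sense()["wrist_force"])
p=proj(o["scene"],[t-[0,0,.03],t-[0,0,.072],[t[0],t[1],.044]]); print(p)
print("pic",(p-[190,140]+.5)*8-.5)
cv2.imwrite("pics/p6.png",cv2.resize(o["scene"]["pixels"][140:215,190:255],None,fx=8,fy=8,interpolation=cv2.INTER_CUBIC))
E
```

```text
top [249 214   5   5  17] [251.1 215.7] [0.5159 0.1342 0.085 ]
scene [217 150   5  10  31] [218.8 154.2] [0.6612 0.2883 0.085 ]
scene [211 181   5   8  34] [212.9 184.4] [0.5152 0.2059 0.085 ]
scene [231 189   5   8  32] [233.4 192.3] [0.5148 0.1301 0.085 ]
[0.51857697 0.17087161 0.20276048] [-0.2333626   0.81234234 -0.16077563]
[[220.80030558 163.46627505]
 [221.82885586 175.19508972]
 [223.81591733 197.83571372]]
pic [[249.90244468 191.23020044]
 [258.13084685 285.06071774]
 [274.02733866 466.18570977]]
```

View pics/p6.png

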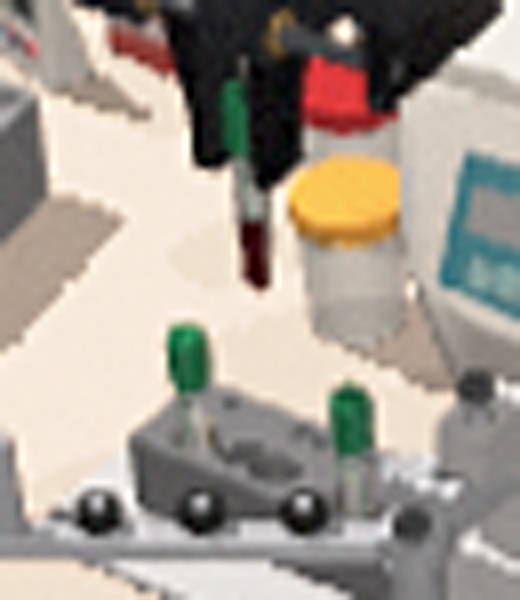

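The lower end of the tube is at (259,287) and pocket 2's mouth at about (272,463). Both match the projection of the tool axis within 1 mm, so I'll lower it.

Emit:
{"method": "arm_command", "body": {"deltas": [[0, 0, 0, 0, 0.05, 3, 1], [0, 0, 0, 0, 0.05, 6, 1], [0, 0, 0, 0, 0.05, 7.5, 1], [0, 0, 0, 0, 0.05, 8.3, 1], [0, 0, 0, 0, 0.05, 9, 1], [0, 0, 0, 0, 0.05, 9.6, 1], [0, 0, 0, 0, 0.05, 10.1, 1], [0, 0, 0, 0, 0.05, 10.1, 1]]}}

```text
time_s: 9.33
tcp_pos: [0.5182, 0.1695, 0.1011]
ee_rot: [[1.0, 0.0, -0.001], [0.0, -1.0, -0.0], [-0.001, 0.0, -1.0]]
wrist_force: [-0.1, 0.3, -0.3]
gripper_width: 0.179
gripper_force: 30.0
```

Emit:
{"method": "arm_command", "body": {"deltas": [[0, 0, 0, 0, 0, 0.6, 1], [0, 0, 0, 0, 0, 1.2, 1], [0, 0, 0, 0, 0, 1.7, 1], [0, 0, 0, 0, 0, 2.0, 1], [0, 0, 0, 0, 0, 2.15, 1], [0, 0, 0, 0, 0, 2.25, 1], [0, 0, 0, 0, 0, 2.25, 1]]}}

```text
time_s: 9.92
tcp_pos: [0.5201, 0.1697, 0.0814]
ee_rot: [[1.0, 0.002, 0.004], [0.002, -1.0, 0.001], [0.004, -0.001, -1.0]]
wrist_force: [-1.5, -1.5, 10.7]
gripper_width: 0.176
gripper_force: 30.0
```

Floor contact at z 0.081, as expected. I'll release with a narrow opening.

Emit:
{"method": "arm_command", "body": {"deltas": [[0, 0, 0, 0, 0, -0.1, 0.47], [0, 0, 0, 0, 0, -0.1, 0.47], [0, 0, 0, 0, 0, -0.1, 0.47], [0, 0, 0, 0, 0, -0.1, 0.47]]}}

```text
time_s: 10.25
tcp_pos: [0.5181, 0.1691, 0.0797]
ee_rot: [[1.0, 0.0, -0.001], [0.0, -1.0, -0.0], [-0.001, 0.0, -1.0]]
wrist_force: [0.9, -0.5, -0.4]
gripper_width: 0.264
gripper_force: 0.0
```

Emit:
{"method": "arm_command", "body": {"deltas": [[0, 0, 0, 0, 0, -0.7, 0.47], [0, 0, 0, 0, 0, -2, 0.47], [0, 0, 0, 0, 0, -4, 0.47], [0, 0, 0, 0, 0, -6, 0.47], [0, 0, 0, 0, 0, -9, 0.47], [0, 0, 0, 0, 0, -12, 0.6], [0, 0, 0, -3, -2.5, -12, 1], [0, 0, 0, -6, -5, -12, 1]]}}

```text
time_s: 10.92
tcp_pos: [0.4594, 0.2197, 0.2023]
ee_rot: [[1.0, -0.004, 0.004], [-0.004, -1.0, 0.003], [0.004, -0.003, -1.0]]
wrist_force: [-0.2, 1.3, -1.6]
gripper_width: 0.129
gripper_force: 0.0
```

```bash
python3 - <<'E'
from g import *
o=caps(0); s=sense(); print(s["tcp_pos"],s["wrist_force"])
# predicted push point for carrier (.5185?,.170), yaw -.01
for yaw in(0,-.02):
  for q in(0,.5):
    a=.54-q+yaw; c,sn=np.cos(yaw),np.sin(yaw)
    pv=np.array([.518-.02*c+.078*sn,.1702-.02*sn-.078*c])
    u=np.array([-np.sin(a),np.cos(a)]); n=np.array([np.cos(a),np.sin(a)]); print(yaw,q,pv,pv+.163*u-.005*n,"n",n)
E
```

```text
top [249 213   5   6  21] [250.9 215.4] [0.5167 0.1347 0.085 ]
top [224 214   5   5  22] [225.9 215.9] [0.5167 0.2092 0.085 ]
top [236 214   6   5  23] [238.8 215.9] [0.5159 0.1708 0.085 ]
scene [211 181   5   8  34] [212.9 184.4] [0.5152 0.2059 0.085 ]
scene [221 185   5   8  35] [223.1 188.4] [0.5147 0.1675 0.085 ]
scene [231 189   5   8  32] [233.4 192.3] [0.5148 0.1301 0.085 ]
[0.45556566 0.22120125 0.20104787] [ 0.2210201  -0.43701913 -0.16202509]
0 0 [0.498  0.0922] [0.40990729 0.22943584] n [0.85770868 0.51413599]
0 0.5 [0.498  0.0922] [0.48648574 0.25486967] n [0.99920011 0.03998933]
-0.02 0 [0.4964441  0.09261557] [0.41111355 0.2315857 ] n [0.86781918 0.49688014]
-0.02 0.5 [0.4964441  0.09261557] [0.48818532 0.25548298] n [0.99980001 0.01999867]
```

All three caps read the same height, at 38 mm pitch. The gripper is shut. I'll go to the standoff in front of the paddle, at TCP (0.377, 0.211), tool x turned along the push direction.

Emit:
{"method": "arm_command", "body": {"deltas": [[0, 0, -0.1, -3.5, 0.4, 0, 1], [0, 0, -0.22, -6.5, 0.8, 0, 1], [0, 0, -0.34, -8.2, 0.8, 0, 1], [0, 0, -0.46, -8.2, 0.8, 1, 1], [0, 0, -0.525, -8.2, 0.8, 4, 1], [0, 0, -0.525, -8.2, 0.8, 7, 1], [0, 0, -0.525, -8.2, 0.8, 9, 1], [0, 0, -0.525, -8.2, 0.8, 9, 1]]}}

```text
time_s: 11.68
tcp_pos: [0.3744, 0.2089, 0.1068]
ee_rot: [[0.866, 0.501, -0.006], [0.5, -0.866, -0.007], [-0.009, 0.003, -1.0]]
wrist_force: [-0.7, -0.1, 0.6]
gripper_width: 0.003
gripper_force: 0.0
```

Emit:
{"method": "arm_command", "body": {"deltas": [[0, 0, 0, 0, 0, 1.5, 1], [0, 0, 0, 0, 0, 3, 1], [0, 0, 0, 0, 0, 3, 1], [0, 0, 0, 0, 0, 3, 1]]}}

```text
time_s: 12.02
tcp_pos: [0.3768, 0.2114, 0.0807]
ee_rot: [[0.865, 0.502, 0.0], [0.502, -0.865, -0.0], [0.0, 0.0, -1.0]]
wrist_force: [-0.9, -0.3, -0.2]
gripper_width: 0.007
gripper_force: 0.0
```

```bash
python3 - <<'E'
from g import *
s=sense(); print(s["tcp_pos"],s["wrist_force"],s["gripper_width"])
c=capture("scene")["pixels"]; d=capture("top")["pixels"]
cv2.imwrite("pics/p7.png",np.vstack([cv2.resize(c[140:230,160:280],None,fx=4,fy=4,interpolation=cv2.INTER_CUBIC),cv2.resize(d[200:260,180:300],None,fx=4,fy=4,interpolation=cv2.INTER_CUBIC)]))
E
```

```text
[0.37681228 0.2113849  0.08073768] [-0.93261446 -0.31014073 -0.24995194] 0.007091456827686831
```

View pics/p7.png

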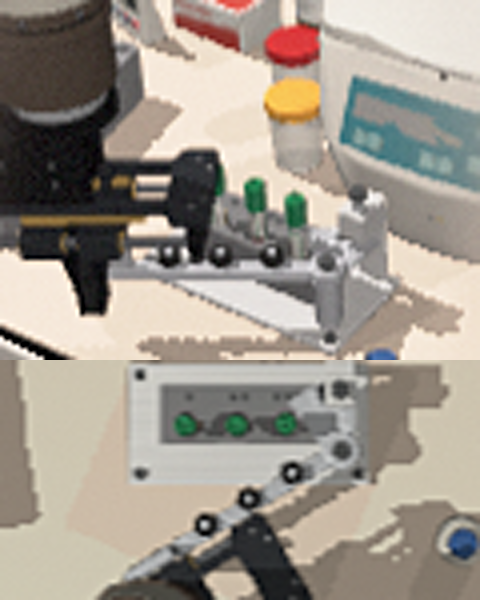

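The picture shows the shut fingers at (95,290) standing in front of the paddle, with all three tubes seated. The body's right end at (205,240) hangs over the bench. I'll work out the push arc in tool axes.

```bash
cat > arc.py <<'E'
from h import *
def tcp(q,yaw=-.015,half=.0095,c0=(.518,.1702)):
    c,s=np.cos(yaw),np.sin(yaw); pv=np.array([c0[0]-.02*c+.078*s,c0[1]-.02*s-.078*c]); a=.54-q+yaw
    return pv+.163*np.array([-np.sin(a),np.cos(a)])-(.005+half)*np.array([np.cos(a),np.sin(a)]),a
def rel(q,ref,ra,**k):
    p,a=tcp(q,**k); c,s=np.cos(ra),np.sin(ra); d=p-ref; return np.array([ra-a,100*(c*d[0]+s*d[1]),100*(s*d[0]-c*d[1])]).round(2)
E
python3 - <<'E'
from arc import *
c=capture("scene"); print(proj(c,[.392,.110,.1317]),"seen 211,203.6")
for q in(0,.1,.2,.3,.4,.45,.5,.515): print(q,rel(q,np.array([.3766,.2112]),.525),tcp(q)[0].round(4))
E
```

```text
[[213.05580285 205.9873467 ]] seen 211,203.6
0 [ 0.    3.01 -0.  ] [0.4026 0.2263]
0.1 [ 0.1   4.64 -0.07] [0.4164 0.235 ]
0.2 [0.2  6.27 0.03] [0.431  0.2423]
0.3 [0.3  7.89 0.3 ] [0.4463 0.2482]
0.4 [0.4  9.47 0.72] [0.4621 0.2524]
0.45 [ 0.45 10.24  0.99] [0.4702 0.254 ]
0.5 [ 0.5 11.   1.3] [0.4783 0.2551]
0.515 [ 0.52 11.22  1.4 ] [0.4807 0.2554]
```

Emit:
{"method": "arm_command", "body": {"deltas": [[0, 0, 0, 1, 0, 0, 1], [0, 0, 0, 2, 0, 0, 1], [0, 0, 0, 2.3, 0, 0, 1], [0, 0, 0, 2.3, 0, 0, 1]]}}

```text
time_s: 12.5
tcp_pos: [0.3976, 0.2239, 0.0803]
ee_rot: [[0.865, 0.501, 0.001], [0.501, -0.865, 0.001], [0.002, -0.0, -1.0]]
wrist_force: [-1.1, 0.1, -0.6]
gripper_width: 0.006
gripper_force: 0.0
```

Emit:
{"method": "arm_command", "body": {"deltas": [[0, 0, 0, 0.3, 0, 0, 1], [0, 0, 0, 0.5, 0, 0, 1], [0, 0, 0, 0.6, 0, 0, 1], [0, 0, 0, 0.6, 0, 0, 1]]}}

```text
time_s: 12.83
tcp_pos: [0.401, 0.2254, 0.0798]
ee_rot: [[0.865, 0.501, -0.001], [0.501, -0.865, -0.001], [-0.002, 0.0, -1.0]]
wrist_force: [-0.3, -0.1, 0.5]
gripper_width: 0.002
gripper_force: 0.5
```

Emit:
{"method": "arm_command", "body": {"deltas": [[0, 0, 0, 0.1, 0, 0, 1], [0, 0, 0, 0.2, 0, 0, 1], [0, 0, 0, 0.3, 0, 0, 1], [0, 0, 0, 0.3, 0, 0, 1]]}}

```text
time_s: 13.17
tcp_pos: [0.4035, 0.2268, 0.0798]
ee_rot: [[0.865, 0.501, -0.001], [0.501, -0.865, -0.001], [-0.002, 0.0, -1.0]]
wrist_force: [-3.3, -1.2, 0.3]
gripper_width: 0.006
gripper_force: 1.7
```

Emit:
{"method": "arm_command", "body": {"deltas": [[0, 0, 0, 0.1, 0, 0, 1], [0, 0, 0, 0.2, 0, 0, 1], [0, 0, 0, 0.3, 0, 0, 1], [0, 0, 0, 0.3, 0, 0, 1]]}}

```text
time_s: 13.5
tcp_pos: [0.4066, 0.2287, 0.0799]
ee_rot: [[0.865, 0.501, -0.0], [0.501, -0.865, -0.0], [-0.001, 0.0, -1.0]]
wrist_force: [-3.0, 0.1, 0.1]
gripper_width: 0.004
gripper_force: 1.7
```

Contact came at 3.1 cm, where the model says 3.0. Now I'll follow the arc to q ≈ 0.4.

Emit:
{"method": "arm_command", "body": {"deltas": [[0, 0, 0.06, 0.5, -0.05, 0, 1], [0, 0, 0.1, 1.15, -0.05, 0, 1], [0, 0, 0.15, 1.95, 0, 0, 1], [0, 0, 0.2, 2.75, 0.05, 0, 1], [0, 0, 0.25, 3.6, 0.15, 0, 1], [0, 0, 0.3, 4.4, 0.3, 0, 1], [0, 0, 0.35, 5.2, 0.5, 0, 1], [0, 0, 0.4, 5.95, 0.7, 0, 1]]}}

```text
time_s: 14.17
tcp_pos: [0.461, 0.2524, 0.0797]
ee_rot: [[0.993, 0.122, -0.002], [0.122, -0.993, -0.001], [-0.002, 0.001, -1.0]]
wrist_force: [-6.6, 0.2, 1.8]
gripper_width: 0.007
gripper_force: 3.0
```

```bash
python3 - <<'E'
from arc import *
s=sense(); print(s["tcp_pos"],s["wrist_force"],np.arctan2(s["ee_rot"][1,0],s["ee_rot"][0,0]))
ref=np.array([.3766,.2112])+(.095*np.array([.865,.502]))+.007*np.array([.502,-.865]); print("cmd",ref)
for q in(.4,.45,.48,.5,.51,.52): print(q,rel(q,ref,.125),tcp(q)[0])
E
```

```text
[0.46104516 0.25242011 0.07969482] [-6.58733323  0.18384241  1.76312609] 0.1224644080448467
cmd [0.462289 0.252835]
0.4 [ 0.   -0.02  0.04] [0.46212345 0.2524292 ]
0.45 [ 0.05  0.79 -0.01] [0.47015951 0.25396406]
0.48 [ 0.08  1.29 -0.03] [0.47501445 0.25469147]
0.5 [ 0.1   1.61 -0.03] [0.47826225 0.25509537]
0.51 [ 0.11  1.78 -0.02] [0.47988902 0.25527293]
0.52 [ 0.12  1.94 -0.02] [0.48151748 0.25543423]
```

Emit:
{"method": "arm_command", "body": {"deltas": [[0, 0, 0.03, 0.45, 0, 0, 1], [0, 0, 0.05, 0.8, 0, 0, 1], [0, 0, 0.07, 1.15, 0, 0, 1], [0, 0, 0.09, 1.45, 0, 0, 1], [0, 0, 0.11, 1.75, 0, 0, 1], [0, 0, 0.11, 1.85, 0, 0, 1], [0, 0, 0.11, 1.85, 0, 0, 1], [0, 0, 0.11, 1.85, 0, 0, 1]]}}

```text
time_s: 14.83
tcp_pos: [0.4793, 0.2552, 0.0798]
ee_rot: [[1.0, 0.015, -0.001], [0.015, -1.0, 0.0], [-0.001, -0.0, -1.0]]
wrist_force: [-6.8, 2.0, 1.4]
gripper_width: 0.004
gripper_force: 3.1
```

```bash
python3 - <<'E'
from arc import *
s=sense(); p=s["tcp_pos"]; print(p,s["wrist_force"],np.arctan2(s["ee_rot"][1,0],s["ee_rot"][0,0]))
print("q est",[q for q in np.arange(.4,.56,.005) if tcp(q)[0][0]<p[0]][-1])
c=capture("scene")["pixels"]; d=capture("top")["pixels"]
cv2.imwrite("pics/p8.png",np.vstack([cv2.resize(c[140:230,160:280],None,fx=5,fy=5,interpolation=cv2.INTER_CUBIC)[:300],cv2.resize(d[200:260,180:300],None,fx=5,fy=5,interpolation=cv2.INTER_CUBIC)]))
E
```

```text
[0.47928685 0.25521594 0.07978272] [-6.82577312  1.97402816  1.38268995] 0.015042339978063863
q est 0.5050000000000001
```

View pics/p8.png

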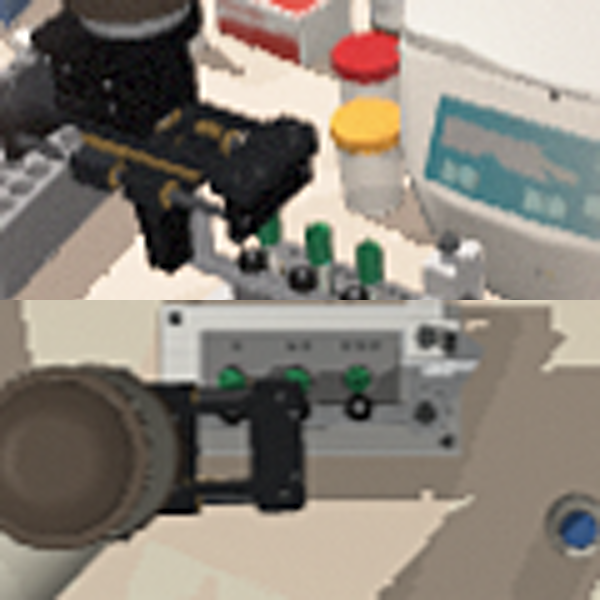

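The top view shows the arm lying nearly along the carrier at (360,407), with the rollers next to the caps. I estimate q ≈ 0.505. I'll advance gently to feel for the end stop and so confirm the angle.

Emit:
{"method": "arm_command", "body": {"deltas": [[0, 0, 0.01, 0.15, 0, 0, 1], [0, 0, 0.01, 0.3, 0, 0, 1], [0, 0, 0.01, 0.3, 0, 0, 1], [0, 0, 0.01, 0.3, 0, 0, 1]]}}

```text
time_s: 15.27
tcp_pos: [0.4823, 0.2553, 0.0799]
ee_rot: [[1.0, 0.005, -0.001], [0.005, -1.0, 0.001], [-0.001, -0.001, -1.0]]
wrist_force: [-5.9, 1.0, 0.9]
gripper_width: 0.005
gripper_force: 8.6
```

Emit:
{"method": "arm_command", "body": {"deltas": [[0, 0, 0, 0.1, 0, 0, 1], [0, 0, 0, 0.2, 0, 0, 1], [0, 0, 0, 0.2, 0, 0, 1], [0, 0, 0, 0.2, 0, 0, 1]]}}

```text
time_s: 15.6
tcp_pos: [0.4841, 0.2554, 0.0799]
ee_rot: [[1.0, 0.005, -0.001], [0.005, -1.0, 0.001], [-0.001, -0.001, -1.0]]
wrist_force: [-7.8, 0.3, 0.7]
gripper_width: 0.0
gripper_force: 8.5
```

Emit:
{"method": "arm_command", "body": {"deltas": [[0, 0, 0, 0.1, 0, 0, 1], [0, 0, 0, 0.2, 0, 0, 1], [0, 0, 0, 0.2, 0, 0, 1], [0, 0, 0, 0.2, 0, 0, 1]]}}

```text
time_s: 15.93
tcp_pos: [0.4844, 0.2553, 0.0798]
ee_rot: [[1.0, 0.005, -0.004], [0.005, -1.0, -0.0], [-0.004, 0.0, -1.0]]
wrist_force: [-13.4, 4.3, 4.6]
gripper_width: 0.007
gripper_force: 9.1
```

I felt the end stop at x = 0.4843, so the angle is confirmed. I'll ease off to about q 0.52 and check.

Emit:
{"method": "arm_command", "body": {"deltas": [[0, 0, 0, -0.2, 0, 0, 1], [0, 0, 0, -0.4, 0, 0, 1], [0, 0, 0, -0.4, 0, 0, 1], [0, 0, 0, -0.4, 0, 0, 1], [0, 0, 0, -0.4, 0, 0, 1]]}}

```text
time_s: 16.35
tcp_pos: [0.4821, 0.2553, 0.08]
ee_rot: [[1.0, 0.005, -0.001], [0.005, -1.0, 0.0], [-0.001, -0.0, -1.0]]
wrist_force: [-6.5, 1.3, 3.0]
gripper_width: 0.001
gripper_force: 6.9
```

```bash
python3 - <<'E'
from g import *
o=caps(0); s=sense(); print(s["tcp_pos"],s["wrist_force"],s["joint_velocities"].round(2))
E
```

```text
top [249 213   5   6  20] [251.  215.6] [0.5163 0.1345 0.085 ]
top [224 214   5   3  14] [225.9 215.1] [0.5192 0.2093 0.085 ]
top [237 214   5   4  13] [239.3 215.2] [0.5182 0.1692 0.085 ]
scene [212 183   4   6  18] [213.4 185.9] [0.51   0.1999 0.085 ]
scene [221 185   5   9  34] [223.2 188.7] [0.5138 0.1663 0.085 ]
scene [232 189   4   8  31] [233.5 192.4] [0.5146 0.1297 0.085 ]
[0.48218342 0.2552857  0.07998952] [-6.68513154  0.94457467  2.624183  ] [-0.06  0.03  0.01 -0.    0.   -0.03]
```

```bash
python3 -c "from station import finish_job; print(finish_job())"
```

```text
the job is handed in; nothing more can be done
None
```

Job handed in after about 16 s: both rack tubes are fully down in pockets 1 and 2 and released, tube c is still in pocket 3, and the arm is holding the tensioner at about 0.526 rad. That is past the 0.48 click, judged from feeling the end stop, because I could not see the pawl drop.

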